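# Close the control box cover under its lip

### The job

Close the control box on the bench: push its loose cover plate along the deck so that it tips into the opening and its leading edge goes under the yellow lip at the far end, then press the trailing edge (red stripe) down until it snaps beneath the spring roller and the plate lies flat. Leave the other things on the bench where they are.

Things in the scene. Friction and masses are not known exactly. Their poses are not given: they have to be found in the camera images.
- control_box: Low grey steel control box, 197 x 132 x 53 mm, fixed to the worktop. Origin: on its underside (worktop height), mid-width, straight below the sill; x points along the box from deck to lip, y left, z up. Deck from x = -95 to 0 mm, opening from 0 to 92, end wall beyond. Side walls 53 mm high stand 105 mm apart along the opening.
- box_sill (a point): Middle of the sill: the deck's edge at the opening. The deck is flat, 45 mm above the worktop; low fences (to 53 mm) flank it, flaring from 105 mm apart at the sill to about 122 at the deck's other end, so they guide the cover.
- box_seat (a point): Centre of the opening at the height of its ledges (28 mm above the worktop), which run 10 mm wide along both sides; the closed cover lies on them.
- box_lip (a point): Middle of the free edge of the yellow fixed lip, on its underside, 39 mm above the worktop. The lip sticks out 12 mm from the end wall over the opening; its top is 46 mm high.
- catch (a joint): Spring roller catch in a 40 mm notch in mid-sill. 0 = out, grows as pushed back out of the opening (m, to 0.008). Black roller 10 mm thick, 32 mm long, standing 5.7 mm into the opening, top 44 mm high. The cover's trailing edge, once off the deck, rests on it; 6 to 10 N pressed down on the cover near there snaps the edge beneath it. Press at least 8 mm beyond the sill, clear of the roller.
- cover: Loose aluminium plate 90 (x) x 100 (y) x 6 mm, about 0.25 kg, vent slots, red stripe on its trailing edge. Origin: centre of its underside; x points to its leading edge, z up. Starts flat on the deck, leading edge 5 to 25 mm past the sill. Too wide to grasp from above. Pushed past balance it tips over the sill until its leading edge slides on the ledges; friction on the fingers can hold it from tipping: draw back to let it.
- cover_lead (a point): Middle of the cover's leading edge, on its underside.
- cover_trail (a point): Middle of the cover's trailing edge (red stripe), on its underside. Rises some 15 mm when the plate tips. About 43 mm high or more while it lies on the roller or deck, 28 mm when seated.
- tape_measure: Yellow pocket tape measure 39x68x62 mm, standing upright; a bystander. Origin: centre of its underside.
- wax_tin: Round tin with a yellow lid, 68 mm across, 32 mm high; a bystander. Origin: centre of its underside.

How it is judged:
By the outcome, as a careful person would: the job done as asked, in the order asked, and still so for the second after the job is handed in, with the robot touching nothing.
It also fails if it takes over 45 s, if anything falls off the work surface, if the arm or the gripper's body presses on something with over 40 N, if the wrist force passes 120 N, or if a joint passes its speed limit or range.

### The arm

A 6-joint arm with a two-finger parallel gripper is mounted at the origin on the work surface; the furniture and walls round the work are solid. World frame = base frame: x ahead of the robot, y to its left, z up, the work surface at z = 0. Lengths are in m, angles in rad, forces in N, time in s.
With the tool pointing down it reaches from about 0.225 to 0.875 m from the base axis. Payload 3.4 kg.
Tool frame: the origin (TCP) lies between the finger pads; the fingertips stand 11 mm ahead of it and the grasp point (between the pads) lies 8 mm behind it; z points along the fingers, y is the line along which they close (so a half turn about z gives the same grasp; the last joint's range is limited). The gripper opens to 85 mm and grips with 20 to 120 N. Pads are 22 mm wide; open, the fingers measure 114 mm over their backs; the gripper's body (76 mm by 85 mm) begins 54 mm behind the grasp point. The pads swing forward as they close: fully open they stand 13 mm farther back than shut.
Start: joints at [-1.363, 0.276, 1.505, -0, 1.361, -0.121], TCP at [0.186, -0.544, 0.242] pointing down, gripper open.
Joint ranges: [-2.89, 2.89], [-0.75, 2.08], [0.22, 2.7], [-1.18, 4.32], [0.11, 2.71], [-2.7, 2.7]. Speed limits (rad/s): [2.57, 2.57, 3.14, 3.14, 3.14, 3.14].

### API

Orientations are given as a unit quaternion [w, x, y, z].
In Python, from rig import manip, imaging gives the robot as it stands. The module is installed in compiled form; this text tells all that it offers.
- The arm moves only by the tool jog_arm, never from a script. Its argument "deltas" is one flat list of numbers, 7 for each row, row after row: the turn, a rotation vector about the world's x, y, z in degrees, then the shift along the world's x, y, z in mm, then the opening, from 0 (shut) to 1 (fully open). In form: [ax, ay, az, tx, ty, tz, gripper, ax, ay, az, tx, ty, tz, gripper, ...]. A call has 1 to 20 rows; each row is the pose to reach, as a shift and turn from the pose commanded when the call began; what a row does not reach only later rows make up. A row lasts 1/10 s, in which the tool goes at most 50 mm and 8.59 degrees, less where a joint would pass 70% of its speed; a pose out of reach is approached as far as the arm can. A call with a gripper value outside its range is refused whole. The fingers move at their own pace and stop on an object; "grip_force" is the grip in N (left out, the last holds). Time passes only in rows, so rows that repeat a pose let the fingers close. It gives the time, the measured TCP pose, the force, the opening and the grip force at its end, in the units of the state.
- manip.get_state(): the state, without advancing time (a new reading comes with each control period).
- imaging.get_image(name): name is "scene" or "top"; returns the picture (400x640x3 uint8, blue, green, red); there is no depth.
- imaging.calibration(name): a dict with "mtx" (3x3 intrinsics, pixels), "dist" ([k1, k2, p1, p2, k3] as OpenCV has them; the pictures are not rectified), "cam_to_world" (4x4, takes a point from camera to world coordinates). Camera axes: x right, y down, z forward; pixel columns grow to the right and rows downward; lengths in m; the calibration is good to about 2 mm. A picture is of the moment at which its call begins. calibration takes no time and is no camera call.
- manip.sign_off(): hands the job in; it is judged then, once.
The state is a dict: "clock": time; "qpos": joint angles; "qd": joint speeds; "effort": joint torques, N m; "position": TCP position; "ee_rot": TCP orientation; "contact_force": force on the tool from outside, world axes, zero at the start; "moment": the same for the moment, N m; "width": finger opening in m; "gripper_force": force on a finger pad.
Only numpy, scipy, OpenCV 4.12 (cv2) and the standard library are available. Lean on these libraries where they do the work, as an engineer would, in place of code of your own. Each camera call takes 0.05 s, during which the arm holds its last target. There are 200 camera calls.

## Working session

There is one attempt and no reset: what is moved stays moved. The work goes in short steps, Python scripts to look and compute and a tool call to move; the robot and the scene stay as the last step left them, time stands still between calls to the robot, and variables do not carry over. Pictures are saved under pics/ and viewed, at most 10 in all, crops included, and the job is handed in when it is done.

Besides the shell and the picture viewer there is one more tool, called as name(argument=value, ...) on one line, values as JSON. jog_arm: Moves the arm, as the interface text tells. Its arguments: {"type":"object","properties":{"deltas":{"type":"array"},"grip_force":{"type":"number"}},"required":["deltas"]}

```bash
mkdir -p pics
python3 - <<'E'
from rig import manip, imaging
import cv2
for n in("scene","top"):
    cv2.imwrite(f"pics/{n}0.png",imaging.get_image(n)); c=imaging.calibration(n); print(n,c)
s=manip.get_state();print(s)
E
```

```text
scene {'mtx': array([[468.39525308,   0.        , 314.98803303],
       [  0.        , 468.39525308, 193.9116411 ],
       [  0.        ,   0.        ,   1.        ]]), 'dist': array([-0.10935705,  0.        ,  0.        ,  0.        ,  0.        ]), 'cam_to_world': array([[-0.68805852, -0.51491193,  0.51131318,  0.07335312],
       [-0.72554211,  0.50059722, -0.47221929,  0.42971674],
       [-0.01281061, -0.69589376, -0.71803048,  0.68115808],
       [ 0.        ,  0.        ,  0.        ,  1.        ]])}
top {'mtx': array([[382.31959303,   0.        , 312.89564684],
       [  0.        , 382.31959303, 195.60579271],
       [  0.        ,   0.        ,   1.        ]]), 'dist': array([-0.08711359,  0.        ,  0.        ,  0.        ,  0.        ]), 'cam_to_world': array([[ 0.0247983 , -0.98584047,  0.16584215,  0.3639072 ],
       [-0.99914031, -0.02995414, -0.02865997,  0.06094151],
       [ 0.03322182, -0.16498886, -0.98573576,  0.88261776],
       [ 0.        ,  0.        ,  0.        ,  1.        ]])}
{'clock': 0.1, 'qpos': array([-1.36300847e+00,  2.76530384e-01,  1.50599693e+00, -3.60659012e-05,
        1.36071662e+00, -1.21009869e-01]), 'qd': array([-8.03468771e-04, -1.13543176e-03, -2.75527040e-03,  9.36004735e-07,
        9.03271012e-04,  1.03759443e-04]), 'effort': array([ 1.20373843e-03, -4.17699838e+01, -2.46406424e+01, -1.09215571e-04,
        5.80034248e-03, -6.92026191e-06]), 'position': array([ 0.18555369, -0.54375713,  0.24153081]), 'ee_rot': array([-8.24099037e-04,  9.86515961e-01,  1.63662998e-01, -5.34292688e-05]), 'contact_force': array([-0.50204441,  0.25025038, -0.31025795]), 'moment': array([-0.02104383,  0.02212465,  0.02788834]), 'gripper_force': 0.0, 'width': 0.08555505157531948}
```

View pics/scene0.png

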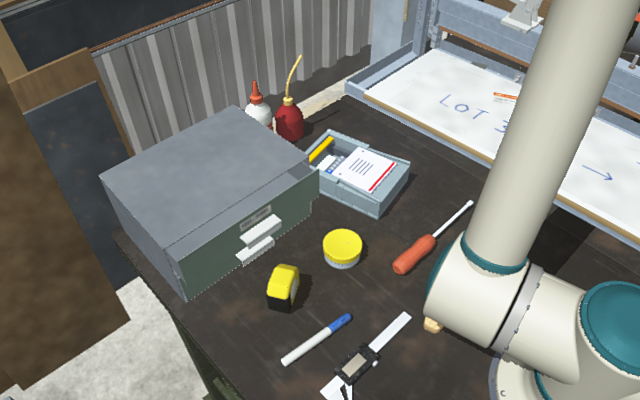

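View pics/top0.png

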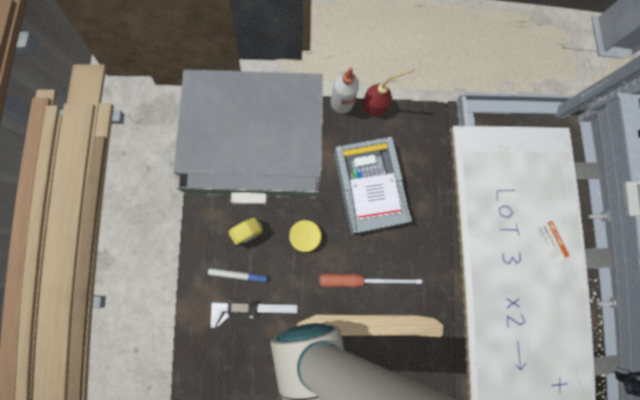

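The top view shows the box around (373,185), with the lip at (366,150) and the cover's red stripe at (379,215). The tin is at (305,236), and there's a cabinet to the left of the box. I'll enlarge both views.

Run:
```python
import cv2,numpy as np
a=cv2.imread("pics/top0.png")[130:240,325:425]; b=cv2.imread("pics/scene0.png")[120:225,300:420]
a=cv2.resize(a,None,fx=5,fy=5,interpolation=cv2.INTER_CUBIC);b=cv2.resize(b,None,fx=6,fy=6,interpolation=cv2.INTER_CUBIC)
cv2.imwrite("pics/tc.png",a);cv2.imwrite("pics/sc.png",b[:600])
```

```text
(no output)
```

View pics/tc.png

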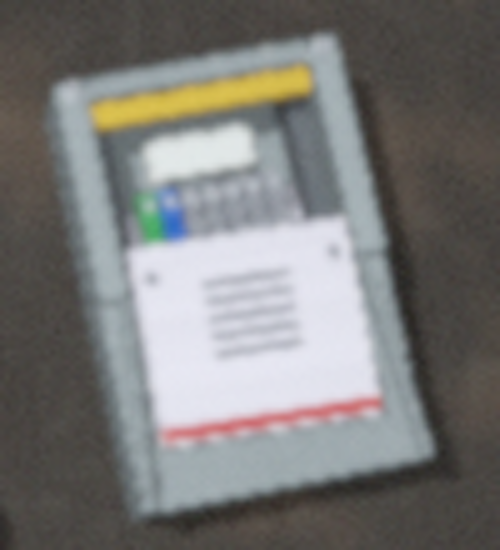

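View pics/sc.png

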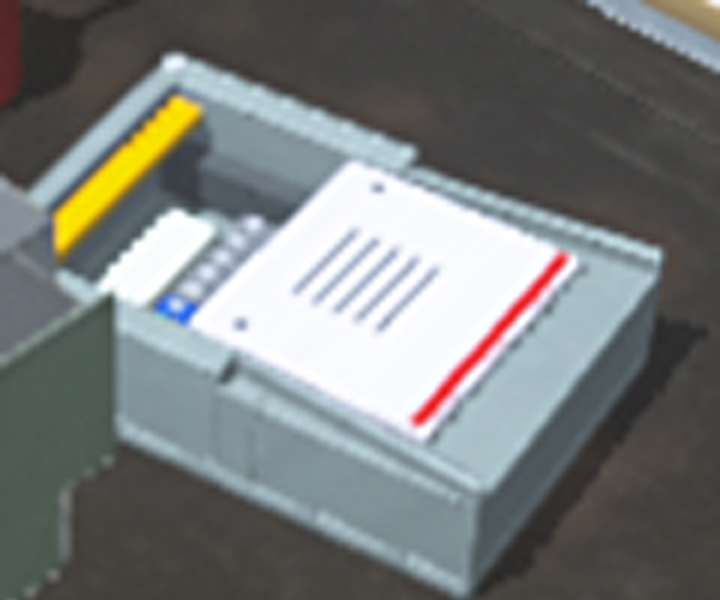

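Top crop (5x): the cover's trailing corners are at (162,440) and (382,408) and its leading corners at (127,250) and (345,217). The lip edge runs (97,130)–(312,93), and the deck-end corners are at (140,515) and (435,455). Scene crop (6x): trailing corners at (420,432) and (578,264), leading corners at (195,320) and (350,163). I'll fit the poses from these.

```bash
cat > h.py <<'E'
import numpy as np,cv2
from scipy.optimize import least_squares
from rig import manip, imaging
C={n:imaging.calibration(n) for n in("scene","top")}
def proj(n,P):
    T=np.linalg.inv(C[n]["cam_to_world"]);r=cv2.Rodrigues(T[:3,:3])[0]
    return cv2.projectPoints(np.float64(P),r,T[:3,3],C[n]["mtx"],C[n]["dist"])[0][:,0]
def w(p,L):
    L=np.float64(L)/1000;c,s=np.cos(p[2]),np.sin(p[2])
    return np.c_[p[0]+c*L[:,0]-s*L[:,1],p[1]+s*L[:,0]+c*L[:,1],L[:,2]]
def crop(n,a):
    a=np.float64(a); return a/5+[324.6,129.6] if n=="top" else a/6+[299.58,119.58]
def fit(obs,x0):
    f=lambda p:np.concatenate([(proj(n,w(p,L))-px).ravel() for n,L,px in obs])
    r=least_squares(f,x0,loss="soft_l1"); return r.x,f(r.x)
E
python3 - <<'E'
from h import *
np.set_printoptions(precision=4,suppress=True)
box=[("top",[[102,66,53],[102,-66,53],[-95,66,53],[-95,-66,53],[80,52,46],[80,-52,46]],crop("top",[[58,88],[335,38],[140,515],[435,455],[97,130],[312,93]])),
("scene",[[102,-66,53],[-95,66,53],[-95,-66,53]],crop("scene",[[175,58],[480,490],[660,250]]))]
p,r=fit(box,[.5,-.07,.17]);print(p,np.degrees(p[2]),r.reshape(-1,2).round(1).tolist())
cov=[("top",[[45,50,51],[45,-50,51],[-45,50,51],[-45,-50,51]],crop("top",[[127,250],[345,217],[162,437],[382,405]])),
("scene",[[45,50,51],[45,-50,51],[-45,50,51],[-45,-50,51]],crop("scene",[[193,322],[350,160],[420,432],[578,262]]))]
q,r=fit(cov,[.5,-.07,.17]);print(q,np.degrees(q[2]),r.reshape(-1,2).round(1).tolist())
c,s=np.cos(p[2]),np.sin(p[2]);d=q[:2]-p[:2];print("cover in box",c*d[0]+s*d[1],-s*d[0]+c*d[1])
for L in([-95,0,0],[-40,0,0],[92,0,0]):print(L,w(p,[L]))
E
```

```text
[ 0.5312 -0.0981  0.2171] 12.43694183166005 [[-0.6, -0.4], [0.2, -0.2], [1.1, 0.1], [0.1, 0.6], [-0.7, 0.3], [0.4, -0.2], [-0.6, -1.2], [-0.6, 0.4], [1.0, 0.3]]
[ 0.5077 -0.1029  0.1818] 10.414285350686526 [[0.2, -0.2], [0.0, -0.0], [0.2, 2.1], [0.3, 1.6], [-1.5, -0.4], [-0.3, -0.3], [-0.1, 0.3], [-0.3, -0.4]]
cover in box -0.02400897880369496 0.0002914265109137991
[-95, 0, 0] [[ 0.4385 -0.1185  0.    ]]
[-40, 0, 0] [[ 0.4922 -0.1067  0.    ]]
[92, 0, 0] [[ 0.6211 -0.0783  0.    ]]
```

jog_arm(deltas=[0,0,-2,60,100,0,0,0,0,-4,120,200,0,0,0,0,-5,180,300,0,0,0,0,-6,220,365,0,0,0,0,-7,245,405,0,0,0,0,-7,259,427,0,0,0,0,-7,259,427,-20,0,0,0,-7,259,427,-50,0,0,0,-7,259,427,-80,0,0,0,-7,259,427,-110,0,0,0,-7,259,427,-140,0,0,0,-7,259,427,-150,0,0,0,-7,259,427,-150,0,0,0,-7,259,427,-150,0], grip_force=30)

```text
clock: 1.5
position: [0.4447, -0.1174, 0.0925]
ee_rot: [0.0, 0.995, 0.103, -0.0]
contact_force: [0.0, -0.6, -0.0]
width: -0.0002
gripper_force: 0.0
```

Run:
```python
from h import *
np.set_printoptions(precision=4,suppress=True)
f=lambda P:np.r_[proj("top",[P])[0]-[322,181],proj("scene",[P])[0]-[318,170]]
r=least_squares(f,[.5,0,.15]);print("cabinet corner",r.x,r.fun)
b=imaging.get_image("scene");cv2.imwrite("pics/s1.png",cv2.resize(b[60:260,240:480],None,fx=3,fy=3,interpolation=cv2.INTER_CUBIC))
```

```text
cabinet corner [0.5188 0.0166 0.1162] [ 1.992   2.4589 -2.709  -0.3784]
```

View pics/s1.png

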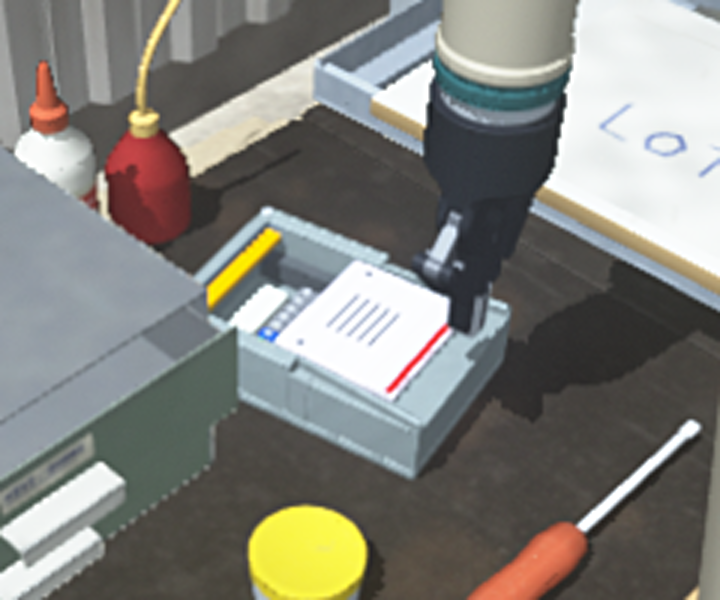

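The fingers are shut behind the cover, above the deck's free end (about (475,315) in the crop), and the cabinet is clear. Next I descend and start pushing.

jog_arm(deltas=[0,0,0,0,0,-15,0,0,0,0,0,0,-25,0,0,0,0,0,0,-31,0,0,0,0,0,0,-34,0,0,0,0,0,0,-34,0,0,0,0,3,0.6,-34,0,0,0,0,6,1.3,-34,0,0,0,0,9,1.9,-34,0,0,0,0,12,2.5,-34,0,0,0,0,15,3.2,-34,0,0,0,0,18,3.8,-34,0,0,0,0,18,3.8,-34,0])

```text
clock: 2.75
position: [0.4633, -0.1133, 0.0583]
ee_rot: [0.0, 0.995, 0.103, 0.0]
contact_force: [-0.4, -0.1, 0.1]
width: -0.0002
gripper_force: 0.2
```

jog_arm(deltas=[0,0,0,3,0.6,0,0,0,0,0,6,1.3,0,0,0,0,0,9,1.9,0,0,0,0,0,12,2.6,0,0,0,0,0,15,3.2,0,0,0,0,0,18,3.8,0,0,0,0,0,21,4.5,0,0,0,0,0,24,5.1,0,0,0,0,0,24,5.1,0,0])

```text
clock: 3.65
position: [0.4878, -0.1084, 0.0585]
ee_rot: [0.0, 0.995, 0.103, 0.001]
contact_force: [-0.6, 0.5, -0.6]
width: 0.0001
gripper_force: 0.0
```

Run:
```python
from h import *
a=imaging.get_image("top")[130:240,325:425];b=imaging.get_image("scene")[120:225,300:420]
a=cv2.resize(a,None,fx=4,fy=4,interpolation=cv2.INTER_CUBIC);b=cv2.resize(b,(400,350),interpolation=cv2.INTER_CUBIC)
cv2.imwrite("pics/b2.png",np.hstack([a,cv2.copyMakeBorder(b,0,440-350,0,0,0)]))
```

```text
(no output)
```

View pics/b2.png

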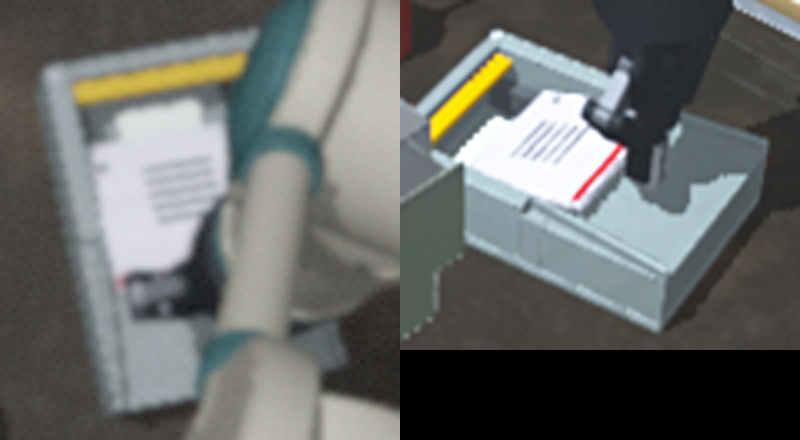

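The cover has advanced with the finger: the stripe is at (572,198)–(622,148) in the scene half, and its lead is well out over the opening. I'll draw back so it can tip.

jog_arm(deltas=[0,0,0,-5,-1,0,0,0,0,0,-12,-2.5,0,0,0,0,0,-12,-2.5,0,0,0,0,0,-12,-2.5,0,0,0,0,0,-12,-2.5,0,0])

```text
clock: 4.25
position: [0.4748, -0.111, 0.0584]
ee_rot: [0.0, 0.995, 0.103, 0.0]
contact_force: [-0.1, -0.3, -0.3]
width: -0.0003
gripper_force: 0.0
```

Run:
```python
from h import *
b=imaging.get_image("scene")[120:225,300:420]
cv2.imwrite("pics/s3.png",cv2.resize(b,None,fx=6,fy=6,interpolation=cv2.INTER_CUBIC)[:600])
p=np.array([.5312,-.0981,.2171])
for l in(50,55,60):
  for nm,zt,zl,dx in(("flat",51,51,90),("tip",45+17*(88-l)/l+6,34,88)):
    print(l,nm,((proj("scene",w(p,[[l-dx,50,zt],[l-dx,-50,zt],[l,50,zl],[l,-50,zl]]))-[299.58,119.58])*6).round().tolist())
```

```text
50 flat [[348.0, 397.0], [498.0, 223.0], [112.0, 291.0], [271.0, 129.0]]
50 tip [[345.0, 365.0], [496.0, 191.0], [113.0, 328.0], [269.0, 166.0]]
55 flat [[334.0, 391.0], [485.0, 217.0], [100.0, 285.0], [259.0, 124.0]]
55 tip [[331.0, 365.0], [482.0, 192.0], [100.0, 323.0], [257.0, 161.0]]
60 flat [[321.0, 384.0], [472.0, 212.0], [87.0, 280.0], [247.0, 119.0]]
60 tip [[317.0, 364.0], [468.0, 192.0], [88.0, 317.0], [245.0, 156.0]]
```

View pics/s3.png

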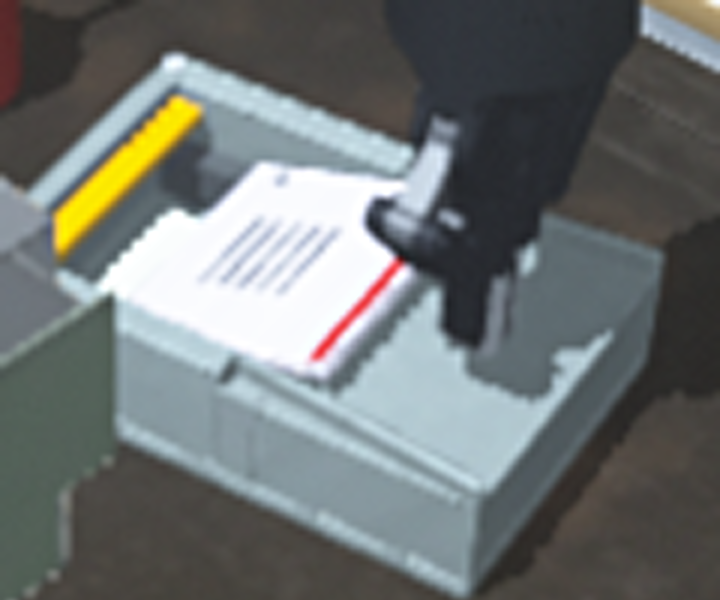

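The cover has tipped: the stripe's left end is at (315,362) and the lead's right corner at (260,162), so the lead is about 58 mm past the sill. I push on towards the lip.

jog_arm(deltas=[0,0,0,5,1,-1,0,0,0,0,10,2.1,-1,0,0,0,0,15,3.2,-1,0,0,0,0,18,3.8,-1,0,0,0,0,21,4.5,-1,0,0,0,0,24,5.2,-1,0,0,0,0,27,5.8,-1,0,0,0,0,30,6.5,-1,0,0,0,0,33,7.1,-1,0,0,0,0,36,7.8,-1,0,0,0,0,39,8.4,-1,0,0,0,0,41,8.9,-1,0,0,0,0,43,9.3,-1,0,0,0,0,43,9.3,-1,0])

```text
clock: 5.7
position: [0.5182, -0.1015, 0.0574]
ee_rot: [0.0, 0.995, 0.103, 0.0]
contact_force: [-0.5, -0.5, -0.2]
width: 0.0004
gripper_force: 0.1
```

jog_arm(deltas=[0,0,0,1,0.2,0,0,0,0,0,2,0.4,0,0,0,0,0,3,0.6,0,0,0,0,0,3,0.6,0,0])

```text
clock: 6.1
position: [0.5208, -0.1009, 0.0573]
ee_rot: [0.0, 0.995, 0.103, 0.0]
contact_force: [-0.5, -0.8, 0.6]
width: 0.0
gripper_force: 0.3
```

Run:
```python
from h import *
b=imaging.get_image("scene")[120:225,300:420]
cv2.imwrite("pics/s4.png",cv2.resize(b,None,fx=6,fy=6,interpolation=cv2.INTER_CUBIC)[:600])
p=np.array([.5312,-.0981,.2171])
for l in(86,88,90,92):
    print(l,((proj("scene",w(p,[[l-88,50,50],[l-88,-50,50],[l,50,34],[l,-50,34]]))-[299.58,119.58])*6).round().tolist())
```

```text
86 [[246.0, 353.0], [400.0, 184.0], [25.0, 288.0], [184.0, 131.0]]
88 [[241.0, 351.0], [395.0, 182.0], [20.0, 286.0], [179.0, 129.0]]
90 [[236.0, 348.0], [390.0, 180.0], [15.0, 284.0], [175.0, 127.0]]
92 [[230.0, 346.0], [385.0, 178.0], [10.0, 282.0], [170.0, 125.0]]
```

View pics/s4.png

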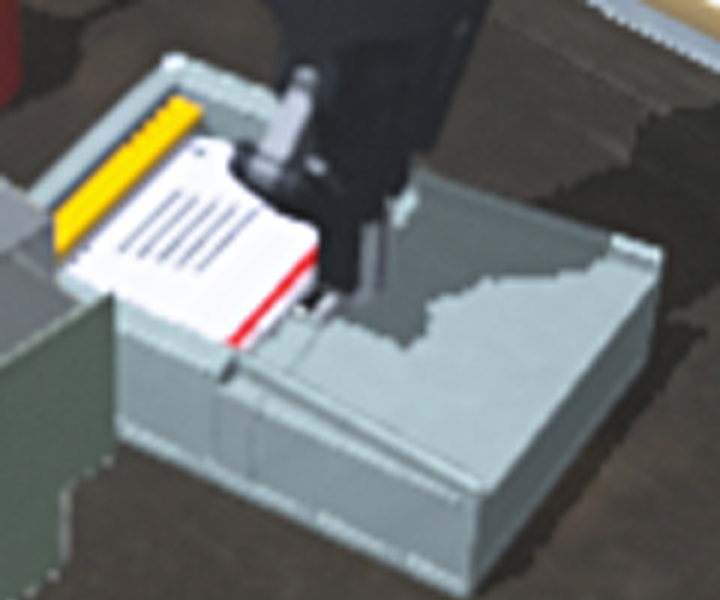

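The leading edge is under the lip, and the stripe's left end is at (230,347), which puts the trailing edge past the sill and on the roller. I nudge until I feel the end stop.

jog_arm(deltas=[0,0,0,1,0.2,0,0,0,0,0,2,0.4,0,0,0,0,0,2,0.4,0,0])

```text
clock: 6.45
position: [0.5231, -0.1005, 0.0574]
ee_rot: [0.0, 0.995, 0.103, 0.0]
contact_force: [-1.1, 0.5, -0.8]
width: -0.0007
gripper_force: 0.2
```

jog_arm(deltas=[0,0,0,-6,-1.3,0,0,0,0,0,-6,-1.3,20,0,0,0,0,0,0,25,0,0,0,0,16,3.4,25,0,0,0,0,31,6.9,25,0,0,0,0,31,6.9,15,0,0,0,0,31,6.9,7,0,0,0,0,31,6.9,3,0,0,0,0,31,6.9,1,0,0,0,0,31,6.9,0,0,0,0,0,31,6.9,-1,0,0,0,0,31,6.9,-2,0,0,0,0,31,6.9,-2,0])

```text
clock: 7.75
position: [0.5527, -0.0934, 0.0552]
ee_rot: [-0.0, 0.995, 0.103, -0.0]
contact_force: [0.5, 0.5, 1.0]
width: -0.0001
gripper_force: 0.6
```

jog_arm(deltas=[0,0,0,0,0,-0.5,0,0,0,0,0,0,-1,0,0,0,0,0,0,-1.5,0,0,0,0,0,0,-2,0,0,0,0,0,0,-2,0])

```text
clock: 8.25
position: [0.5536, -0.0937, 0.0531]
ee_rot: [0.0, 0.995, 0.103, -0.0]
contact_force: [0.0, -0.5, 0.6]
width: -0.0
gripper_force: 0.0
```

jog_arm(deltas=[0,0,0,0,0,-0.5,0,0,0,0,0,0,-1,0,0,0,0,0,0,-1.5,0,0,0,0,0,0,-2,0,0,0,0,0,0,-2,0])

```text
clock: 8.75
position: [0.5536, -0.0936, 0.0512]
ee_rot: [0.0, 0.995, 0.103, -0.0]
contact_force: [0.0, 0.8, 0.1]
width: -0.0002
gripper_force: 0.0
```

jog_arm(deltas=[0,0,0,0,0,-0.7,0,0,0,0,0,0,-1.4,0,0,0,0,0,0,-2.2,0,0,0,0,0,0,-3,0,0,0,0,0,0,-3,0])

```text
clock: 9.25
position: [0.5536, -0.0936, 0.0482]
ee_rot: [-0.0, 0.995, 0.103, -0.0]
contact_force: [0.6, 0.3, 0.1]
width: 0.0001
gripper_force: 0.0
```

Run:
```python
from h import *
a=imaging.get_image("top")[130:240,325:425];b=imaging.get_image("scene")[120:200,300:400]
a=cv2.resize(a,(300,330),interpolation=cv2.INTER_CUBIC);b=cv2.resize(b,(500,400),interpolation=cv2.INTER_CUBIC)
cv2.imwrite("pics/b5.png",np.hstack([cv2.copyMakeBorder(a,0,70,0,0,0),b]))
p=np.array([.5312,-.0981,.2171])
for z in(50,34,44):
    print(z,((proj("scene",w(p,[[2,50,z],[2,-50,z],[90,-50,34]]))-[299.6,119.6])*5+[300,0]).round().tolist())
```

```text
50 [[496.0, 290.0], [625.0, 150.0], [446.0, 106.0]]
34 [[495.0, 320.0], [622.0, 179.0], [446.0, 106.0]]
44 [[496.0, 301.0], [624.0, 161.0], [446.0, 106.0]]
```

View pics/b5.png

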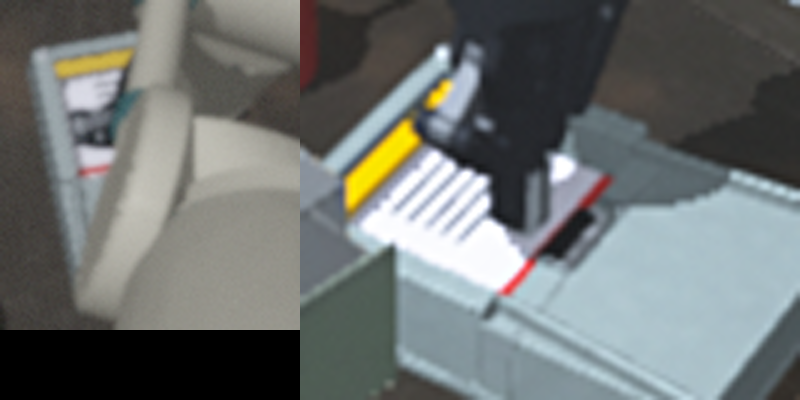

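The stripe's right end is at (608,178), which matches the seated height. The black roller at (570,235) stands clear behind the stripe, so the plate seems to have snapped down. I press to confirm by touch at the seat height.

jog_arm(deltas=[0,0,0,0,0,-1,0,0,0,0,0,0,-2,0,0,0,0,0,0,-2.8,0,0,0,0,0,0,-3.4,0,0,0,0,0,0,-3.8,0,0,0,0,0,0,-3.8,0])

```text
clock: 9.95
position: [0.5536, -0.0936, 0.0451]
ee_rot: [0.0, 0.995, 0.103, 0.0]
contact_force: [-1.9, -0.2, 4.3]
width: -0.0001
gripper_force: 2.4
```

Contact is at 34 mm, the top of a seated cover. I press a bit more, then lift and retreat.

jog_arm(deltas=[0,0,0,0,0,-1,0,0,0,0,0,0,-1,0,0,0,0,0,0,10,0,0,0,0,0,0,50,0,0,0,0,0,0,100,0,0,0,0,0,0,150,0,0,0,0,0,0,190,0,0,0,0,-40,-40,190,0,0,0,0,-80,-80,190,0,0,0,0,-120,-120,190,0,0,0,0,-160,-160,190,0,0,0,0,-200,-200,190,0,0,0,0,-220,-240,190,0,0,0,0,-220,-260,190,0,0,0,0,-220,-260,190,0,0,0,0,-220,-260,190,0])

```text
clock: 11.55
position: [0.3332, -0.3542, 0.2345]
ee_rot: [-0.0, 0.995, 0.102, 0.0]
contact_force: [-0.1, 0.1, -0.5]
width: -0.0
gripper_force: 0.0
```

Run:
```python
from h import *
a=imaging.get_image("top");b=imaging.get_image("scene")[120:200,300:400]
print("top bystander change",[int(np.abs(a[y0:y1,x0:x1].astype(int)-cv2.imread("pics/top0.png")[y0:y1,x0:x1]).mean()) for x0,x1,y0,y1 in((220,270,210,250),(285,325,215,255))])
a=cv2.resize(a[130:240,325:425],(300,330),interpolation=cv2.INTER_CUBIC);b=cv2.resize(b,(500,400),interpolation=cv2.INTER_CUBIC)
cv2.imwrite("pics/b6.png",np.hstack([cv2.copyMakeBorder(a,0,70,0,0,0),b]))
```

```text
top bystander change [2, 1]
```

View pics/b6.png

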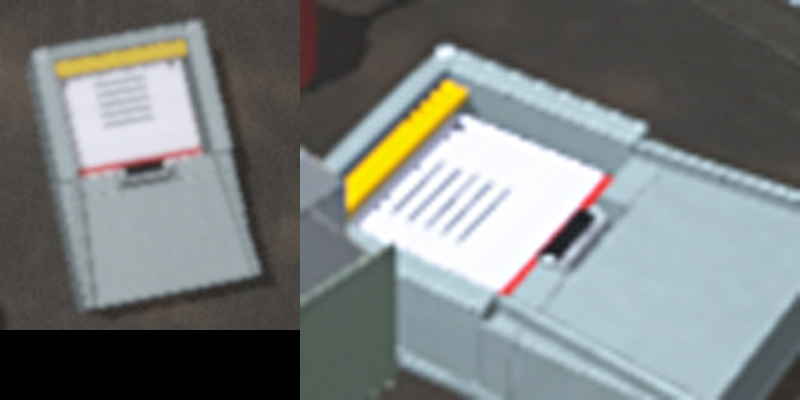

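The cover lies flat: its lead is under the yellow lip (465,95) and the roller (570,235) sits over the stripe (505,292)–(608,178). The tape measure and tin haven't moved.

```bash
python3 -c "
from rig import manip
print(manip.sign_off())"
```

```text
the job is handed in; nothing more can be done
None
```

The control box is closed and handed in: the cover lies flat with its leading edge under the yellow lip and its trailing edge snapped beneath the roller, the tape measure and tin did not move, and it took about 12 s of robot time.

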